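# Clear the titration bench into its trays

### The arm

A 7-joint arm with a two-finger parallel gripper is mounted at the origin on the work surface. World frame = base frame: x ahead of the robot, y to its left, z up, the work surface at z = 0. Lengths are in m, angles in rad, forces in N, time in s.
With the tool pointing down it reaches from about 0.425 to 0.975 m from the base axis. Payload 16.7 kg.
Tool frame: the origin (TCP) lies midway between the tips of the shut fingers; the grasp point (between the pads) lies 19 mm behind it; y points along the fingers, z is the direction in which the jaws open and shut, and the axes are right-handed (so a half turn about y gives the same grasp; the last joint's range is limited). The gripper opens to 85 mm and grips with 20 to 120 N. Pads are 22 mm wide; open, the fingers measure 114 mm over their backs; the gripper's body (76 mm by 85 mm) begins 54 mm behind the grasp point. The pads swing forward as they close: fully open they stand 13 mm farther back than shut.
Start: joints at [0.986, 0.426, 0.074, 1.606, -0.034, 1.111, -0.067], TCP at [0.285, -0.612, 0.231] pointing down, gripper open.
Joint ranges: [-2.85, 2.85], [-0.5, 2.14], [-1.23, 1.37], [0.21, 2.46], [-1.02, 4.16], [0.16, 2.05], [-2.73, 2.73]. Speed limits (rad/s): [1.89, 1.89, 2.39, 2.39, 3.01, 3.01, 3.01].

### API

Orientations are given as a rotation vector (axis times angle).
In Python, from workcell import manip gives the robot as it stands.
- The arm moves only by the tool send_rows, never from a script. Its arguments are lists of equal length, an entry for each row: "linear": the shift along the tool's x, y, z in units of 60 mm (1.0 is 60 mm), a list of three; "roll": the turn about the tool's y in units of 8 degrees (1.0 is 8 degrees); "hand": the gripper's target within -1 to 1 (shut at 1, half-way at 0, fully open at -1). In form: {"linear": [[x, y, z], ...], "roll": [roll, ...], "hand": [hand, ...]}. A call has 1 to 20 rows; each row is the pose to reach, as a shift and turn from the pose commanded when the call began, along the tool's axes at that moment; what a row does not reach only later rows make up. A row lasts 1/8 s, in which the tool goes at most 62.5 mm and 10.7 degrees, less where a joint would pass 70% of its speed; a pose out of reach is approached as far as the arm can. A call with a gripper value outside its range is refused whole. The fingers move at their own pace and stop on an object; the grip force is fixed at half the most. Time passes only in rows, so rows that repeat a pose let the fingers close. It gives the time, the measured TCP pose, the force and the opening at its end, in the units of the state.
- manip.get_obs(): the state, without advancing time (a new reading comes with each control period).
- manip.grab_frame(name): name is "side" or "top" or "wrist"; returns a dict with "image" (384x512x3 uint8, blue, green, red), "depth" (384x512 float32, m along the optical axis (not along the pixel's ray), 0 where there is no reading), "fx", "fy", "cx", "cy" (pixels), "R" (3x3) and "t" (3): a world point X has camera coordinates R X + t. Camera axes: x right, y down, z forward; pixel columns grow to the right and rows downward; lengths in m; the calibration is good to about 2 mm. A picture is of the moment at which its call begins.
- manip.finish_job(): hands the job in, once; it reports no verdict.
The state is a dict: "t": time; "joints": joint angles; "dq": joint speeds; "joint_torque": joint torques, N m; "tcp_pos": TCP position; "eef_rot": TCP orientation; "force": force on the tool from outside, world axes, zero at the start; "torque": the same for the moment, N m; "width": finger opening in m.
Only numpy, scipy, OpenCV 4.12 (cv2) and the standard library are available. Lean on these libraries where they do the work, as an engineer would, in place of code of your own. Each camera call takes 0.05 s, during which the arm holds its last target. There are 200 camera calls.

### The job

The titration run is over, so clear the bench: stand both amber reagent bottles in the yellow spill tray, both empty beakers in the steel wash-up tray, and the loose sample jar in the free bay of the blue sample crate, all upright on the tray floors and side by side. The bottles are glass, so lower them right down onto the tray before letting go, never drop them; let nothing fall over, and leave the jar already in the crate and the wash bottle where they are.

Things in the scene. Friction and masses are not known exactly. Their poses are not given: they have to be found in the camera images.
- bottle_white: Amber glass reagent bottle with a white label round its body and a blue screw cap. The body is 52 mm across up to 68 mm height, then a shoulder tapers to a 28 mm neck; the ribbed screw cap is 34 mm across, from 88 to 108 mm height (the top). Stands upright on the bench at the start, closed, about 0.22 kg. Origin: centre of its underside, z up along the bottle.
- bottle_green: Amber glass reagent bottle with a green label round its body and a blue screw cap. The body is 52 mm across up to 68 mm height, then a shoulder tapers to a 28 mm neck; the ribbed screw cap is 34 mm across, from 88 to 108 mm height (the top). Stands upright on the bench at the start, closed, about 0.22 kg. Origin: centre of its underside, z up along the bottle.
- beaker_large: The larger beaker: 54 mm outside diameter, 76 mm tall, 45 g. Rigid translucent-white plastic with blue graduation marks, open top, wall 2.5 mm, floor 3 mm, straight sided. Empty. Origin: centre of its underside, z up towards the mouth. Stands upright on the bench at the start.
- beaker_small: The smaller beaker: 44 mm outside diameter, 60 mm tall, 30 g. Rigid translucent-white plastic with blue graduation marks, open top, wall 2.5 mm, floor 3 mm, straight sided. Empty. Origin: centre of its underside, z up towards the mouth. Stands upright on the bench at the start.
- sample_jar: The loose sample jar: white plastic with an orange screw lid and an orange band, an orange disc on the lid, standing upright on the bench at the start, about 0.12 kg. Body 50 mm across, screw lid 53 mm across from 54 to 72 mm height (the top). Origin: centre of its underside, z up.
- spill_tray: Yellow plastic spill tray for the reagent bottles, fixed on the bench: 130 mm (its x) by 190 mm (its y) outside, 28 mm high, walls and floor 4 mm thick, empty at the start. Origin: centre of its underside, z up; it is turned a few degrees about z, its x roughly away from the robot.
- wash_tray: Stainless steel wash-up tray for the used beakers, fixed on the bench: 130 mm (its x) by 190 mm (its y) outside, 25 mm high, walls and floor 3 mm thick, empty at the start. Origin: centre of its underside, z up; it is turned a few degrees about z, its x roughly away from the robot.
- sample_crate: Blue plastic jar crate, fixed on the bench: 84 mm (x) by 160 mm (y) outside, 45 mm high, walls and floor 4 mm. A dividing wall makes two bays, 76 by 74 mm inside, centred 39 mm either side of the origin along y: the -y bay (right, seen from the robot) holds the stored jar, the +y bay is free. Origin: centre of underside, z up; turned a few degrees about z, x roughly away from the robot.
- stored_jar: The sample jar that already stands in the crate: white plastic with an orange screw lid, but with a green band and a green disc on the lid. It stays where it is. Body 50 mm across, screw lid 53 mm across from 54 to 72 mm height (the top). Origin: centre of its underside, z up.
- wash_bottle: Bystander: white squeeze wash bottle with a red cap and spout, 64 mm across, 160 mm tall to the bend of the spout, standing to the left of the work, loose. Origin: centre of its underside.

How it is judged:
At the end, for the whole second after the job is handed in: Bottles in the yellow tray, beakers in the steel tray, loose jar in the crate's free bay: underside within 10 mm above the tray's underside, upright within 0.12 rad, centre within 45 mm (x), 75 mm (y) of the tray's (jar: 25 mm of its bay's), at rest. Stored jar still in its bay (x of bottle_white in the frame of spill_tray between -0.045 and 0.045 m and y of bottle_white in the frame of spill_tray between -0.075 and 0.075 m and z of each of bottle_white, bottle_green in the frame of spill_tray below 0.01 m and angle between each of bottle_white, bottle_green, beaker_large, beaker_small, sample_jar, stored_jar's own z axis and vertical below 0.12 rad and linear speed of each of bottle_white, bottle_green, beaker_large, beaker_small, sample_jar, stored_jar below 0.02 m/s and angular speed of each of bottle_white, bottle_green, beaker_large, beaker_small, sample_jar, stored_jar below 0.2 rad/s and x of bottle_green in the frame of spill_tray between -0.045 and 0.045 m and y of bottle_green in the frame of spill_tray between -0.075 and 0.075 m and x of beaker_large in the frame of wash_tray between -0.045 and 0.045 m and y of beaker_large in the frame of wash_tray between -0.075 and 0.075 m and z of each of beaker_large, beaker_small in the frame of wash_tray below 0.01 m and x of beaker_small in the frame of wash_tray between -0.045 and 0.045 m and y of beaker_small in the frame of wash_tray between -0.075 and 0.075 m and x of sample_jar in the frame of sample_crate between -0.025 and 0.025 m and y of sample_jar in the frame of sample_crate between 0.014 and 0.064 m and z of each of sample_jar, stored_jar in the frame of sample_crate below 0.01 m and x of stored_jar in the frame of sample_crate between -0.025 and 0.025 m and y of stored_jar in the frame of sample_crate between -0.064 and -0.014 m); the robot touches nothing.
It fails at once if one of the bottles, beakers or jars falls over (tilts more than 0.7 rad) (angle between any of bottle_white, bottle_green, beaker_large, beaker_small, sample_jar, stored_jar's own z axis and vertical above 0.7 rad).
It fails at once if a glass bottle is dropped (moves faster than 0.5 m/s out of the fingers, a fall of about 13 mm) ((contact force between bottle_white and the fingers below 0.05 N and linear speed of bottle_white above 0.5 m/s) or (contact force between bottle_green and the fingers below 0.05 N and linear speed of bottle_green above 0.5 m/s)).
It fails at once if the jar already in the crate is moved more than 20 mm or lifted out (distance of stored_jar from where it was at the start of the episode above 0.02 m).
It fails at once if the wash bottle is moved more than 20 mm or knocked over (distance of wash_bottle from where it was at the start of the episode above 0.02 m or angle between wash_bottle's own z axis and vertical above 0.5 rad).
It also fails if it takes over 128 s, if anything falls off the work surface, if the arm or the gripper's body presses on something with over 40 N, if the wrist force passes 120 N, or if a joint passes its speed limit or range.

## Working session

There is one attempt and no reset: what is moved stays moved. The work goes in short steps, Python scripts to look and compute and a tool call to move; the robot and the scene stay as the last step left them, time stands still between calls to the robot, and variables do not carry over. Pictures are saved under pics/ and viewed, about 12 in all and at most 16, crops included, and the job is handed in when it is done.

Besides the shell and the picture viewer there is one more tool, called after "Emit:" as name(argument=value, ...) on one line, values as JSON. send_rows: Moves the arm, as the interface text tells. Its arguments: {"type":"object","properties":{"linear":{"type":"array","items":{"type":"array","items":{"type":"number"}}},"roll":{"type":"array","items":{"type":"number"}},"hand":{"type":"array","items":{"type":"number"}}},"required":["linear","roll","hand"]}

```bash
ls; mkdir -p pics; python3 - <<'E'
from workcell import manip
import cv2,numpy as np
o=manip.get_obs(); print(o['t'],o['tcp_pos'],o['eef_rot'],o['width'])
for n in ('top','side'):
    f=manip.grab_frame(n); cv2.imwrite(f'pics/{n}0.png',f['image']); np.savez(f'pics/{n}0.npz',**f)
    print(n,f['fx'],f['cx'],f['cy'],np.round(-f['R'].T@f['t'],3),np.round(f['R'],2).tolist(),(f['depth']>0).mean())
E
```

```text
pics
0.0 [ 0.28471898 -0.61155839  0.23060666] [-0.43885372  1.98170668 -1.97920623] 0.08502276036800566
top 428.180297145391 258.20928408377443 192.7520400013441 [0.249 0.108 1.455] [[-0.01, -1.0, -0.02], [-0.98, 0.02, -0.18], [0.18, 0.02, -0.98]] 0.9957936604817709
side 465.13078893812906 259.6944781583424 181.1800411578183 [0.242 0.862 0.962] [[-0.94, -0.35, 0.0], [-0.27, 0.72, -0.64], [0.22, -0.6, -0.77]] 0.9960835774739584
```

View pics/top0.png

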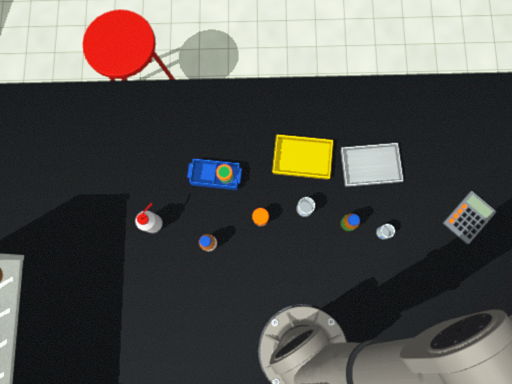

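View pics/side0.png

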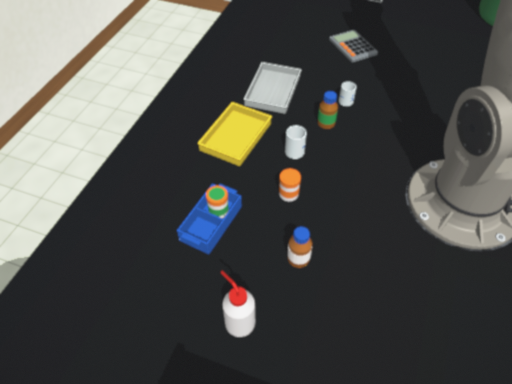

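The top view shows the white-label bottle's cap at about (206,241), the loose jar at (261,216) and the large beaker at (306,206). The green-label bottle's cap is at (353,220) and the small beaker at (386,231). The yellow tray is at (303,157), the steel tray at (372,164), and the crate at (215,174) with its free bay on the left. The side view shows the same layout, with everything upright.

```bash
cat > h.py <<'E'
import numpy as np,cv2
def ray(f,uv,z):
    uv=np.atleast_2d(np.asarray(uv,float)); R,t=f['R'],f['t']
    c=-R.T@t; d=np.c_[(uv[:,0]-f['cx'])/f['fx'],(uv[:,1]-f['cy'])/f['fy'],np.ones(len(uv))]@R
    return c+d*((z-c[2])/d[:,2])[:,None]
def world(f):
    v,u=np.indices(f['depth'].shape); z=f['depth']
    P=np.stack([(u-f['cx'])/f['fx']*z,(v-f['cy'])/f['fy']*z,z],-1)-f['t']
    return P@f['R']
def blobs(m,amin=15):
    n,l,s,c=cv2.connectedComponentsWithStats(m.astype(np.uint8))
    return [(c[i],s[i,4],l==i) for i in range(1,n) if s[i,4]>=amin]
E
python3 - <<'E'
from h import *
for n in ('top','side'):
    f=np.load(f'pics/{n}0.npz'); f={k:f[k] for k in f}; W=world(f)
    H=cv2.cvtColor(f['image'],cv2.COLOR_BGR2HSV); h,s,v=H[...,0],H[...,1],H[...,2]
    ok=(W[...,0]>.38)&(W[...,0]<.9)&(abs(W[...,1])<.6)
    print(n)
    for nm,m in (('blue',(h>105)&(h<130)&(s>130)),('orange',(h>5)&(h<16)&(s>200)&(v>180)),('yellow',(h>22)&(h<34)&(s>150)),
                 ('tall>45mm',(W[...,2]>.045)),('rise',(W[...,2]>.010)&(s<70))):
        for c,a,M in blobs(m&ok,30):
            p=W[M]; zt=np.percentile(p[:,2],95); b=p[p[:,2]>zt-.008]
            mid=(b.min(0)+b.max(0))/2
            print(nm,c.round(0),a,'ztop',zt.round(3),'mid',mid[:2].round(3),'size',np.ptp(b,axis=0)[:2].round(3),'ray',ray(f,c,zt)[0,:2].round(3), 'rect', cv2.minAreaRect(b[:,:2].astype(np.float32)*1000) if a>250 else '')
E
```

```text
top
blue [212. 174.] 1197 ztop 0.047 mid [0.582 0.284] size [0.104 0.181] ray [0.577 0.293] rect ((582.028564453125, 284.9469299316406), (178.7703399658203, 84.98878479003906), 82.74346160888672)
blue [354. 219.] 110 ztop 0.113 mid [ 0.408 -0.164] size [0.032 0.032] ray [ 0.408 -0.164] rect 
yellow [303. 156.] 2389 ztop 0.032 mid [ 0.64  -0.017] size [0.156 0.205] ray [ 0.636 -0.017] rect ((639.3519287109375, -17.440773010253906), (195.7492218017578, 138.1721649169922), 82.87007904052734)
tall>45mm [224. 172.] 216 ztop 0.081 mid [0.577 0.247] size [0.052 0.05 ] ray [0.574 0.247] rect 
tall>45mm [306. 205.] 91 ztop 0.08 mid [ 0.46  -0.019] size [0.053 0.052] ray [ 0.459 -0.02 ] rect 
tall>45mm [147. 220.] 400 ztop 0.153 mid [0.44  0.484] size [0.047 0.031] ray [0.41  0.477] rect ((440.14959716796875, 484.7487487792969), (6.3542938232421875, 56.48908615112305), 57.15302658081055)
tall>45mm [261. 216.] 208 ztop 0.078 mid [0.429 0.13 ] size [0.05  0.049] ray [0.428 0.13 ] rect 
tall>45mm [351. 221.] 224 ztop 0.111 mid [ 0.408 -0.164] size [0.032 0.032] ray [ 0.402 -0.154] rect 
rise [374
[... 2815 characters left out ...]
67071533203125), 3.6130971908569336)
rise [344.  91.] 143 ztop 0.061 mid [ 0.391 -0.28 ] size [0.021 0.045] ray [ 0.387 -0.252] rect 
rise [295. 141.] 537 ztop 0.077 mid [ 0.464 -0.018] size [0.052 0.055] ray [0.457 0.011] rect ((463.859375, -17.809070587158203), (54.90367126464844, 52.48191452026367), 89.68561553955078)
rise [289. 189.] 54 ztop 0.056 mid [0.429 0.149] size [0.039 0.019] ray [0.427 0.156] rect 
rise [218. 206.] 73 ztop 0.059 mid [0.576 0.262] size [0.04  0.025] ray [0.569 0.27 ] rect 
rise [239. 316.] 986 ztop 0.112 mid [0.42  0.503] size [0.052 0.046] ray [0.407 0.53 ] rect ((418.8149108886719, 506.04962158203125), (50.632320404052734, 38.6757926940918), 28.687511444091797)
```

```bash
cat >> h.py <<'E'
from scipy.spatial.transform import Rotation as Ro
def plan(pts,yaw=None):
    """print shift/roll units from present pose to world points; yaw = jaw line angle (deg)"""
    from workcell import manip
    o=manip.get_obs(); R=Ro.from_rotvec(o['eef_rot']).as_matrix(); p=np.array(o['tcp_pos'])
    print('t',o['t'],'tcp',p.round(4),'w',round(o['width'],4),'F',np.round(o['force'],1),'down',R[:,1].round(3),'jaw',np.degrees(np.arctan2(R[1,2],R[0,2])).round(2),'q7',round(o['joints'][6],2))
    if yaw is not None:
        d=(np.degrees(np.arctan2(R[1,2],R[0,2]))-yaw+90)%180-90   # +roll about tool y (down) lowers world yaw
        print('roll',round(d/8,3))
    for q in pts: print(q,'->',((R.T@(np.array(q)-p))/.06).round(3))
E
python3 - <<'E'
from h import *
for n in ('top','side'):
    f=np.load(f'pics/{n}0.npz'); f={k:f[k] for k in f}; W=world(f)
    H=cv2.cvtColor(f['image'],cv2.COLOR_BGR2HSV); h,s,v=H[...,0],H[...,1],H[...,2]
    for nm,m in (('white',(h>105)&(h<130)&(s>130)&(W[...,1]>.2)&(W[...,0]<.45)),('small',(W[...,2]>.05)&(W[...,1]<-.23)&(W[...,1]>-.35)&(W[...,0]>.3)&(W[...,0]<.45))):
        for c,a,M in blobs(m,30):
            p=W[M]; zt=np.percentile(p[:,2],95); b=p[p[:,2]>zt-.008]
            print(n,nm,c.round(0),a,zt.round(3),((b.min(0)+b.max(0))/2).round(3),np.ptp(b,axis=0).round(3))
plan([(.431,.131,.2)],0)
E
```

```text
top white [205. 241.] 87 0.113 [0.348 0.305 0.11 ] [0.029 0.032 0.009]
top small [387. 230.] 50 0.064 [ 0.377 -0.281  0.062] [0.039 0.043 0.01 ]
side white [301. 234.] 237 0.112 [0.305 0.575 0.533] [0.127 0.574 0.858]
side small [348.  88.] 97 0.062 [ 0.38  -0.28   0.059] [0.042 0.049 0.009]
t 0.1 tcp [ 0.2848 -0.6116  0.2307] w 0.0855 F [-1.   0.5  0. ] down [-0.001  0.001 -1.   ] jaw -65.03 q7 -0.07
roll -8.129
(0.431, 0.131, 0.2) -> [ -7.433   0.523 -10.191]
```

Emit:
send_rows(linear=[[-0.4,0,-0.45],[-0.8,0,-0.9],[-1.2,0,-1.3],[-1.6,0,-1.75],[-2,0,-2.2],[-2.4,0.3,-2.65],[-2.75,0.6,-3.1],[-3.1,0.9,-3.55],[-3.45,1.15,-4],[-3.75,1.3,-4.35],[-3.75,1.3,-4.35],[-3.75,1.3,-4.35],[-3.75,1.3,-4.35]], roll=[-0.8,-1.6,-2.4,-3.2,-4,-4.8,-5.6,-6.4,-7.3,-8.1,-8.1,-8.1,-8.1], hand=[-1,-1,-1,-1,-1,-1,-1,-1,-1,-1,-1,-1,-1])

```text
t: 1.72
tcp_pos: [0.3786, -0.2811, 0.1535]
eef_rot: [-1.206, 1.213, -1.214]
force: [0.1, 0.1, 0.8]
width: 0.0856
```

```bash
python3 - <<'E'
from h import *
plan([(.379,-.28,.024),(.612,-.292,.14)],3.7)
from workcell import manip
f=manip.grab_frame('wrist'); cv2.imwrite('pics/w1.png',f['image'])
E
```

```text
t 1.725 tcp [ 0.3786 -0.2811  0.1535] w 0.0856 F [0.1 0.1 0.8] down [ 0. -0. -1.] jaw -0.34 q7 0.42
roll -0.505
(0.379, -0.28, 0.024) -> [-0.019  2.159  0.006]
(0.612, -0.292, 0.14) -> [0.158 0.226 3.891]
```

View pics/w1.png

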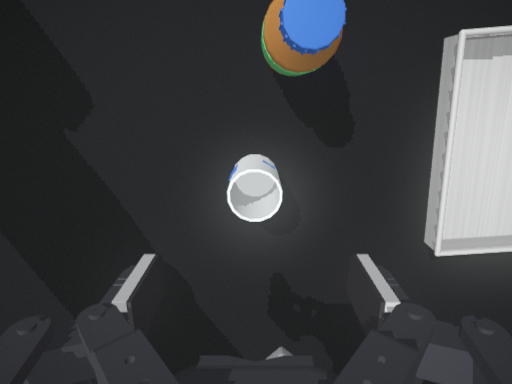

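Emit:
send_rows(linear=[[0,0.4,0],[0,0.8,0],[0,1.2,0],[0,1.6,0],[0,2,0],[0,2.15,0],[0,2.15,0],[0,2.15,0],[0,2.15,0],[0,2.15,0],[0,2.15,0],[0,2.15,0],[0,2.15,0],[0,2.15,0],[0,2.15,0],[0,2.15,0]], roll=[0,0,0,0,0,0,0,0,0,0,0,0,0,0,0,0], hand=[-1,-1,-1,-1,-1,-1,-1,0.2,0.6,1,1,1,1,1,1,1])

```text
t: 3.78
tcp_pos: [0.3791, -0.2806, 0.0253]
eef_rot: [-1.207, 1.211, -1.213]
force: [-2.8, 2.3, 15.8]
width: 0.0434
```

```bash
python3 - <<'E'
from h import *
plan([(.379,-.28,.14),(.612,-.292,.14),(.612,-.292,.03)],3.7)
E
```

```text
t 3.775 tcp [ 0.3791 -0.2806  0.0253] w 0.0434 F [-2.8  2.3 15.8] down [ 0.001 -0.001 -1.   ] jaw -0.25 q7 0.32
roll -0.493
(0.379, -0.28, 0.14) -> [-0.008 -1.912  0.   ]
(0.612, -0.292, 0.14) -> [ 0.175 -1.909  3.885]
(0.612, -0.292, 0.03) -> [ 0.173 -0.075  3.883]
```

Emit:
send_rows(linear=[[0,-0.3,0],[0,-0.8,0],[0,-1.3,0],[0,-1.8,0],[0,-1.9,0.4],[0.05,-1.9,0.9],[0.1,-1.9,1.4],[0.1,-1.9,1.9],[0.1,-1.9,2.4],[0.15,-1.9,2.9],[0.15,-1.9,3.4],[0.17,-1.9,3.8],[0.17,-1.9,3.88],[0.17,-1.6,3.88],[0.17,-1.2,3.88],[0.17,-0.8,3.88],[0.17,-0.4,3.88],[0.17,-0.25,3.88],[0.17,-0.25,3.88],[0.17,-0.25,3.88]], roll=[0,0,0,0,0,-0.1,-0.2,-0.3,-0.4,-0.5,-0.5,-0.5,-0.5,-0.5,-0.5,-0.5,-0.5,-0.5,-0.5,-0.5], hand=[1,1,1,1,1,1,1,1,1,1,1,1,1,1,1,1,1,1,1,1])

```text
t: 6.28
tcp_pos: [0.6118, -0.2917, 0.0402]
eef_rot: [-1.239, 1.16, -1.162]
force: [-0.4, 0.5, 0.7]
width: 0.0432
```

```bash
python3 - <<'E'
from h import *
plan([(.612,-.292,.03)],3.7)
E
```

```text
t 6.275 tcp [ 0.6118 -0.2917  0.0402] w 0.0432 F [-0.4  0.5  0.7] down [ 0.001 -0.    -1.   ] jaw 3.75 q7 0.24
roll 0.007
(0.612, -0.292, 0.03) -> [0.005 0.17  0.003]
```

Emit:
send_rows(linear=[[0,0.1,0],[0,0.17,0],[0,0.2,0],[0,0.21,0],[0,0.21,0],[0,0.21,0],[0,0.21,0],[0,0.21,0],[0,0.21,0],[0,-0.3,0],[0,-0.8,0],[0,-1.3,0],[0,-1.8,0],[0,-1.8,0],[0,-1.8,0]], roll=[0,0,0,0,0,0,0,0,0,0,0,0,0,0,0], hand=[1,1,1,1,1,0.2,-0.3,-0.6,-0.6,-0.6,-0.6,-0.6,-0.6,-1,-1])

```text
t: 8.15
tcp_pos: [0.6112, -0.2914, 0.1468]
eef_rot: [-1.24, 1.161, -1.16]
force: [-0.2, -0.2, 0.7]
width: 0.0858
```

```bash
python3 - <<'E'
from h import *
plan([(.41,-.163,.20),(.41,-.163,.078)],90)
E
```

```text
t 8.15 tcp [ 0.6112 -0.2914  0.1468] w 0.0858 F [-0.2 -0.2  0.7] down [-0.001  0.    -1.   ] jaw 3.77 q7 0.28
roll -10.779
(0.41, -0.163, 0.2) -> [-2.356 -0.885 -3.206]
(0.41, -0.163, 0.078) -> [-2.355  1.148 -3.205]
```

Emit:
send_rows(linear=[[-0.5,0,-0.25],[-1.1,0,-0.5],[-1.7,0,-0.8],[-2.3,0,-1.05],[-2.9,0,-1.35],[-3.5,0,-1.6],[-4.1,0,-1.9],[-4.6,0,-2.15],[-4.7,0,-2.18],[-4.7,0,-2.18],[-4.7,0.4,-2.18],[-4.7,0.8,-2.18],[-4.7,1.2,-2.18],[-4.7,1.6,-2.18],[-4.7,1.9,-2.18],[-4.7,1.9,-2.18],[-4.7,1.9,-2.18]], roll=[0,0,0,0,0,0,0,0,0,0,0,0,0,0,0,0,0], hand=[-1,-1,-1,-1,-1,-1,-1,-1,-1,-1,-1,-1,-1,-1,-1,-1,-1])

```text
t: 10.28
tcp_pos: [0.4628, -0.0191, 0.0336]
eef_rot: [-1.239, 1.161, -1.161]
force: [0.3, 0.2, 0.2]
width: 0.0858
```

Emit:
send_rows(linear=[[0,0,0],[0,0,0],[0,0,0],[0,0,0],[0,0,0],[0,0,0],[0,0,0]], roll=[0,0,0,0,0,0,0], hand=[-0.3,0.2,0.6,1,1,1,1])

```text
t: 11.15
tcp_pos: [0.4629, -0.0188, 0.0343]
eef_rot: [-1.239, 1.16, -1.161]
force: [-4.3, 0.2, 16.7]
width: 0.0535
```

```bash
python3 - <<'E'
from h import *
plan([(.606,-.212,.16),(.606,-.212,.045)],3.7)
E
```

```text
t 11.15 tcp [ 0.4629 -0.0188  0.0343] w 0.0535 F [-4.3  0.2 16.7] down [ 0.001 -0.    -1.   ] jaw 3.77 q7 -0.28
roll 0.009
(0.606, -0.212, 0.16) -> [ 3.371 -2.091  2.171]
(0.606, -0.212, 0.045) -> [ 3.37  -0.174  2.169]
```

Emit:
send_rows(linear=[[0,-0.4,0],[0,-0.9,0],[0,-1.4,0],[0,-1.8,0],[0.4,-1.8,0.25],[0.9,-1.8,0.55],[1.4,-1.8,0.9],[1.9,-1.8,1.2],[2.4,-1.8,1.55],[2.9,-1.8,1.85],[3.3,-1.8,2.1],[3.37,-1.8,2.17],[3.37,-1.4,2.17],[3.37,-1,2.17],[3.37,-0.6,2.17],[3.37,-0.3,2.17],[3.37,-0.22,2.17],[3.37,-0.22,2.17],[3.37,-0.22,2.17]], roll=[0,0,0,0,0,0,0,0,0,0,0,0,0,0,0,0,0,0,0], hand=[1,1,1,1,1,1,1,1,1,1,1,1,1,1,1,1,1,1,1])

```text
t: 13.52
tcp_pos: [0.6062, -0.212, 0.0474]
eef_rot: [-1.239, 1.16, -1.162]
force: [-0.3, 0.8, -0.1]
width: 0.0536
```

```bash
python3 - <<'E'
from h import *
plan([(.606,-.212,.0373)],3.7)
E
```

```text
t 13.525 tcp [ 0.6062 -0.212   0.0474] w 0.0536 F [-0.3  0.8 -0.1] down [ 0.001 -0.    -1.   ] jaw 3.76 q7 0.11
roll 0.008
(0.606, -0.212, 0.0373) -> [ 0.     0.169 -0.003]
```

Lower the large beaker, release it, rise and check.

Emit:
send_rows(linear=[[0,0.08,0],[0,0.14,0],[0,0.17,0],[0,0.17,0],[0,0.17,0],[0,0.17,0],[0,0.17,0],[0,0.17,0],[0,0.17,0],[0,-0.3,0],[0,-0.8,0],[0,-1.3,0],[0,-1.8,0],[0,-2.3,0],[0,-2.3,0],[0,-2.3,0]], roll=[0,0,0,0,0,0,0,0,0,0,0,0,0,0,0,0], hand=[1,1,1,1,1,0.2,-0.3,-0.6,-0.6,-0.6,-0.6,-0.6,-0.6,-1,-1,-1])

```text
t: 15.52
tcp_pos: [0.6053, -0.2119, 0.184]
eef_rot: [-1.24, 1.161, -1.16]
force: [-0.1, -1.1, -1.0]
width: 0.0856
```

```bash
python3 - <<'E'
from h import *
plan([(.41,-.163,.185),(.41,-.163,.078)],-7.2)
from workcell import manip
f=manip.grab_frame('top'); cv2.imwrite('pics/t2.png',cv2.resize(f['image'][130:260,180:420],None,fx=3,fy=3))
E
```

```text
t 15.525 tcp [ 0.6053 -0.2119  0.184 ] w 0.0856 F [-0.1 -1.1 -1. ] down [-0.001  0.    -1.   ] jaw 3.76 q7 0.17
roll 1.37
(0.41, -0.163, 0.185) -> [-1.026 -0.015 -3.195]
(0.41, -0.163, 0.078) -> [-1.026  1.769 -3.194]
```

View pics/t2.png

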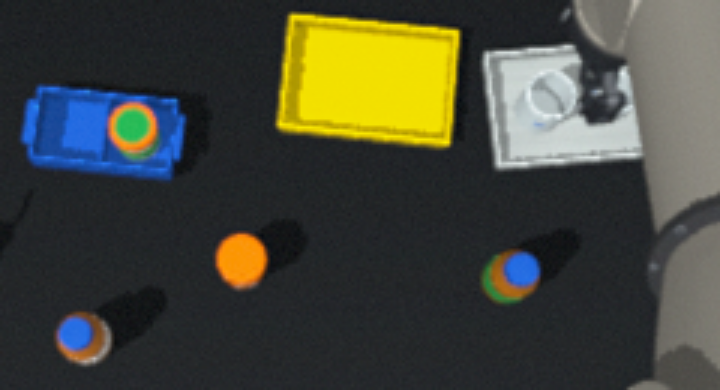

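The large beaker stands in the steel tray at crop pixel (550,97). The small one is hidden under the arm, and the bottles and jar haven't moved. The green bottle is next.

Emit:
send_rows(linear=[[-0.15,0,-0.5],[-0.3,0,-1],[-0.5,0,-1.5],[-0.65,0,-2],[-0.8,0,-2.5],[-0.95,0,-3],[-1.03,0,-3.2],[-1.03,0,-3.2],[-1.03,0,-3.2],[-1.03,0.4,-3.2],[-1.03,0.8,-3.2],[-1.03,1.2,-3.2],[-1.03,1.6,-3.2],[-1.03,1.82,-3.2],[-1.03,1.82,-3.2],[-1.03,1.82,-3.2]], roll=[0,0,0,0,0,0,0,0,0,0,0,0,0,0,0,0], hand=[-1,-1,-1,-1,-1,-1,-1,-1,-1,-1,-1,-1,-1,-1,-1,-1])

```text
t: 17.58
tcp_pos: [0.4106, -0.1629, 0.0759]
eef_rot: [-1.239, 1.16, -1.161]
force: [-1.1, 0.4, -0.1]
width: 0.0855
```

Emit:
send_rows(linear=[[0,0,0],[0,0,0],[0,0,0],[0,0,0],[0,0,0],[0,0,0],[0,0,0],[0,0,0]], roll=[0,0,0,0,0,0,0,0], hand=[-0.2,0.2,0.6,1,1,1,1,1])

```text
t: 18.58
tcp_pos: [0.4101, -0.163, 0.0759]
eef_rot: [-1.24, 1.16, -1.161]
force: [-3.6, 1.8, 12.7]
width: 0.0339
```

```bash
python3 - <<'E'
from h import *
plan([(.636,-.059,.19),(.636,-.059,.09)],-7.2)
E
```

```text
t 18.575 tcp [ 0.4101 -0.163   0.0759] w 0.0339 F [-3.6  1.8 12.7] down [ 0. -0. -1.] jaw 3.76 q7 0.14
roll 1.37
(0.636, -0.059, 0.19) -> [-1.481 -1.901  3.871]
(0.636, -0.059, 0.09) -> [-1.482 -0.235  3.87 ]
```

Emit:
send_rows(linear=[[0,-0.15,0],[0,-0.4,0],[0,-0.7,0],[0,-1,0],[0,-1.2,0],[-0.1,-1.3,0.25],[-0.25,-1.3,0.6],[-0.4,-1.3,1],[-0.55,-1.3,1.4],[-0.7,-1.3,1.8],[-0.85,-1.3,2.2],[-1,-1.3,2.6],[-1.15,-1.3,3],[-1.3,-1.3,3.4],[-1.4,-1.3,3.7],[-1.48,-1.3,3.85],[-1.48,-1.3,3.87],[-1.48,-1.3,3.87]], roll=[0,0,0,0,0,0,0,0,0,0,0,0,0,0,0,0,0,0], hand=[1,1,1,1,1,1,1,1,1,1,1,1,1,1,1,1,1,1])

```text
t: 20.82
tcp_pos: [0.6354, -0.0592, 0.1532]
eef_rot: [-1.24, 1.161, -1.161]
force: [0.6, -0.7, -2.4]
width: 0.0328
```

Emit:
send_rows(linear=[[0,0.2,0],[0,0.5,0],[0,0.8,0],[0,1,0],[0,1.05,0],[0,1.05,0],[0,1.05,0]], roll=[0,0,0,0,0,0,0], hand=[1,1,1,1,1,1,1])

```text
t: 21.7
tcp_pos: [0.6363, -0.0589, 0.0909]
eef_rot: [-1.239, 1.16, -1.161]
force: [0.2, 0.6, -2.4]
width: 0.0325
```

```bash
python3 - <<'E'
from h import *
plan([(.636,-.059,.0799)])
from workcell import manip
f=manip.grab_frame('side'); cv2.imwrite('pics/s3.png',cv2.resize(f['image'][50:220,160:380],None,fx=3,fy=3))
E
```

```text
t 21.7 tcp [ 0.6363 -0.0589  0.0909] w 0.0325 F [ 0.2  0.6 -2.4] down [ 0.001 -0.    -1.   ] jaw 3.77 q7 -0.15
(0.636, -0.059, 0.0799) -> [ 0.001  0.184 -0.005]
```

View pics/s3.png

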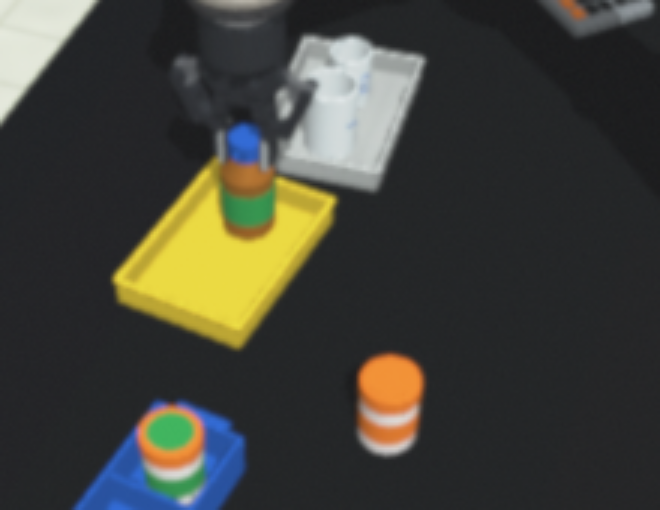

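Both beakers stand upright in the steel tray, around (330,115) and (352,60). The green bottle hangs upright over the yellow tray at (247,190), so I'll lower it slowly and watch the force.

Emit:
send_rows(linear=[[0,0.04,0],[0,0.08,0],[0,0.12,0],[0,0.14,0],[0,0.15,0],[0,0.15,0]], roll=[0,0,0,0,0,0], hand=[1,1,1,1,1,1])

```text
t: 22.5
tcp_pos: [0.6358, -0.0589, 0.0813]
eef_rot: [-1.24, 1.161, -1.161]
force: [-0.1, 0.5, -2.8]
width: 0.0325
```

Emit:
send_rows(linear=[[0,0.02,0],[0,0.03,0],[0,0.04,0],[0,0.04,0]], roll=[0,0,0,0], hand=[1,1,1,1])

```text
t: 23.0
tcp_pos: [0.6363, -0.0588, 0.0809]
eef_rot: [-1.239, 1.16, -1.162]
force: [-9.9, 0.6, 24.8]
width: 0.0328
```

Contact at 25 N with the TCP at 0.081, as expected. Releasing.

Emit:
send_rows(linear=[[0,-0.02,0],[0,-0.02,0],[0,-0.02,0],[0,-0.02,0],[0,-0.02,0],[0,-0.02,0],[0,-0.3,0],[0,-0.7,0],[0,-1.2,0],[0,-1.7,0],[0,-1.7,0],[0,-1.7,0]], roll=[0,0,0,0,0,0,0,0,0,0,0,0], hand=[1,0.3,0.1,-0.2,-0.5,-0.6,-0.6,-0.6,-1,-1,-1,-1])

```text
t: 24.5
tcp_pos: [0.6358, -0.059, 0.1814]
eef_rot: [-1.239, 1.16, -1.161]
force: [-0.4, -0.6, -0.4]
width: 0.0852
```

```bash
python3 - <<'E'
from h import *
plan([(.431,.131,.18),(.431,.131,.041)],-7.2)
E
```

```text
t 24.5 tcp [ 0.6358 -0.059   0.1814] w 0.0852 F [-0.4 -0.6 -0.4] down [ 0. -0. -1.] jaw 3.76 q7 -0.11
roll 1.37
(0.431, 0.131, 0.18) -> [-3.384  0.021 -3.198]
(0.431, 0.131, 0.041) -> [-3.385  2.338 -3.199]
```

Emit:
send_rows(linear=[[-0.4,0,-0.4],[-0.9,0,-0.85],[-1.4,0,-1.3],[-1.9,0,-1.8],[-2.4,0,-2.3],[-2.9,0,-2.75],[-3.3,0,-3.1],[-3.38,0,-3.2],[-3.38,0,-3.2],[-3.38,0.4,-3.2],[-3.38,0.9,-3.2],[-3.38,1.4,-3.2],[-3.38,1.9,-3.2],[-3.38,2.2,-3.2],[-3.38,2.32,-3.2],[-3.38,2.32,-3.2],[-3.38,2.32,-3.2]], roll=[0.2,0.4,0.6,0.8,1,1.2,1.37,1.37,1.37,1.37,1.37,1.37,1.37,1.37,1.37,1.37,1.37], hand=[-1,-1,-1,-1,-1,-1,-1,-1,-1,-1,-1,-1,-1,-1,-1,-1,-1])

```text
t: 26.62
tcp_pos: [0.4316, 0.1308, 0.0424]
eef_rot: [-1.146, 1.301, -1.302]
force: [0.2, 1.4, -0.3]
width: 0.0855
```

Emit:
send_rows(linear=[[0,0,0],[0,0,0],[0,0,0],[0,0,0],[0,0,0],[0,0,0],[0,0,0]], roll=[0,0,0,0,0,0,0], hand=[-0.2,0.2,0.6,1,1,1,1])

```text
t: 27.5
tcp_pos: [0.4313, 0.1309, 0.0425]
eef_rot: [-1.146, 1.3, -1.301]
force: [-3.4, -0.7, 14.3]
width: 0.0515
```

```bash
python3 - <<'E'
from h import *
plan([(.589,.324,.16),(.589,.324,.06)],-7.2)
E
```

```text
t 27.5 tcp [0.4313 0.1309 0.0425] w 0.0515 F [-3.4 -0.7 14.3] down [ 0.001  0.    -1.   ] jaw -7.19 q7 -0.85
roll 0.001
(0.589, 0.324, 0.16) -> [-3.521 -1.956  2.207]
(0.589, 0.324, 0.06) -> [-3.521 -0.29   2.205]
```

Emit:
send_rows(linear=[[0,-0.2,0],[0,-0.5,0],[0,-0.9,0],[0,-1.3,0],[0,-1.7,0],[-0.3,-1.9,0.2],[-0.7,-1.9,0.45],[-1.1,-1.9,0.7],[-1.5,-1.9,0.95],[-1.9,-1.9,1.2],[-2.3,-1.9,1.45],[-2.7,-1.9,1.7],[-3.1,-1.9,1.95],[-3.4,-1.9,2.12],[-3.52,-1.9,2.2],[-3.52,-1.9,2.2],[-3.52,-1.9,2.2]], roll=[0,0,0,0,0,0,0,0,0,0,0,0,0,0,0,0,0], hand=[1,1,1,1,1,1,1,1,1,1,1,1,1,1,1,1,1])

```text
t: 29.62
tcp_pos: [0.588, 0.323, 0.1559]
eef_rot: [-1.147, 1.301, -1.302]
force: [0.2, -0.7, -1.9]
width: 0.0512
```

```bash
python3 - <<'E'
from h import *
plan([(.589,.324,.056),(.589,.324,.0465)],-7.2)
from workcell import manip
f=manip.grab_frame('side'); cv2.imwrite('pics/s4.png',cv2.resize(f['image'][100:270,130:350],None,fx=3,fy=3))
E
```

```text
t 29.625 tcp [0.588  0.323  0.1559] w 0.0512 F [ 0.2 -0.7 -1.9] down [-0. -0. -1.] jaw -7.21 q7 -0.95
roll -0.002
(0.589, 0.324, 0.056) -> [-0.019  1.665  0.014]
(0.589, 0.324, 0.0465) -> [-0.019  1.824  0.014]
```

View pics/s4.png

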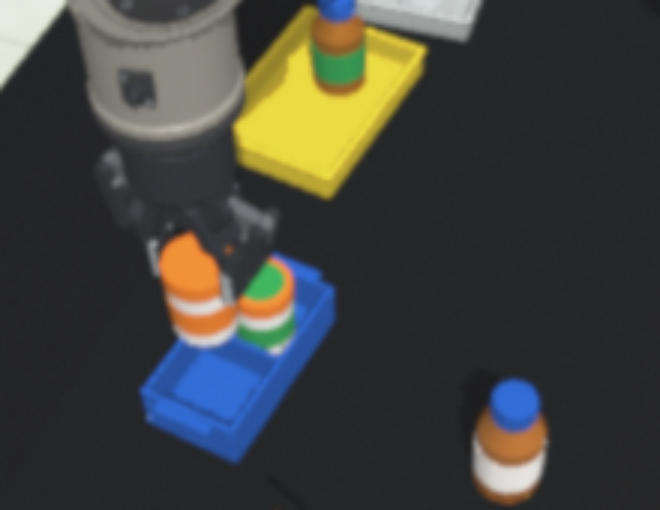

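The jar hangs upright at (200,290), above the free bay. The stored jar is untouched at (265,300), and the green bottle stands in the yellow tray at (338,60).

Emit:
send_rows(linear=[[0,0.3,0],[0,0.7,0],[0,1.1,0],[0,1.4,0],[0,1.6,0],[0,1.65,0],[0,1.65,0]], roll=[0,0,0,0,0,0,0], hand=[1,1,1,1,1,1,1])

```text
t: 30.55
tcp_pos: [0.5885, 0.324, 0.0571]
eef_rot: [-1.147, 1.301, -1.301]
force: [-0.0, 0.6, -0.6]
width: 0.0516
```

Emit:
send_rows(linear=[[0,0.05,0],[0,0.1,0],[0,0.14,0],[0,0.17,0],[0,0.17,0],[0,0.17,0]], roll=[0,0,0,0,0,0], hand=[1,1,1,1,1,1])

```text
t: 31.3
tcp_pos: [0.5884, 0.3239, 0.0467]
eef_rot: [-1.147, 1.301, -1.301]
force: [-1.6, -0.6, 2.3]
width: 0.0511
```

Emit:
send_rows(linear=[[0,0.02,0],[0,0.02,0],[0,0.02,0],[0,0.02,0],[0,0.02,0],[0,0.02,0],[0,-0.3,0],[0,-0.7,0],[0,-1.2,0],[0,-1.7,0],[0,-2.2,0],[0,-2.2,0],[0,-2.2,0]], roll=[0,0,0,0,0,0,0,0,0,0,0,0,0], hand=[1,1,0.2,-0.2,-0.6,-0.6,-0.6,-0.6,-1,-1,-1,-1,-1])

```text
t: 32.92
tcp_pos: [0.5883, 0.3237, 0.179]
eef_rot: [-1.147, 1.301, -1.301]
force: [-0.3, -0.5, -0.4]
width: 0.0853
```

```bash
python3 - <<'E'
from h import *
plan([(.35,.306,.18),(.35,.306,.076)],-7.2)
from workcell import manip
f=manip.grab_frame('wrist'); cv2.imwrite('pics/w5.png',f['image'])
E
```

```text
t 32.925 tcp [0.5883 0.3237 0.179 ] w 0.0853 F [-0.3 -0.5 -0.4] down [ 0.  0. -1.] jaw -7.19 q7 -0.94
roll 0.001
(0.35, 0.306, 0.18) -> [ 0.79  -0.018 -3.903]
(0.35, 0.306, 0.076) -> [ 0.79   1.715 -3.904]
```

View pics/w5.png

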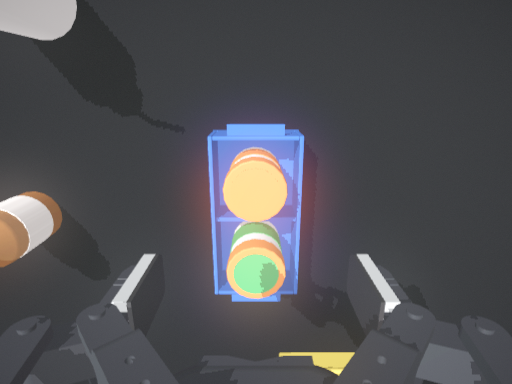

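The loose jar stands in the free bay at (255,190), with the stored jar beside it at (257,270). The white-label bottle is next.

Emit:
send_rows(linear=[[0.1,0,-0.5],[0.2,0,-1],[0.3,0,-1.5],[0.4,0,-2],[0.5,0,-2.5],[0.6,0,-3],[0.7,0,-3.5],[0.79,0,-3.9],[0.79,0,-3.9],[0.79,0,-3.9],[0.79,0.4,-3.9],[0.79,0.8,-3.9],[0.79,1.2,-3.9],[0.79,1.6,-3.9],[0.79,1.74,-3.9],[0.79,1.74,-3.9],[0.79,1.74,-3.9]], roll=[0,0,0,0,0,0,0,0,0,0,0,0,0,0,0,0,0], hand=[-1,-1,-1,-1,-1,-1,-1,-1,-1,-1,-1,-1,-1,-1,-1,-1,-1])

```text
t: 35.1
tcp_pos: [0.3507, 0.3065, 0.0748]
eef_rot: [-1.146, 1.301, -1.301]
force: [0.0, -0.8, 0.2]
width: 0.0857
```

Emit:
send_rows(linear=[[0,0,0],[0,0,0],[0,0,0],[0,0,0],[0,0,0],[0,0,0],[0,0,0],[0,0,0]], roll=[0,0,0,0,0,0,0,0], hand=[-0.2,0.2,0.6,1,1,1,1,1])

```text
t: 36.1
tcp_pos: [0.3498, 0.3065, 0.0747]
eef_rot: [-1.147, 1.301, -1.301]
force: [-7.3, -1.6, 16.7]
width: 0.0353
```

```bash
python3 - <<'E'
from h import *
plan([(.646,.025,.19),(.646,.025,.09)],-7.2)
E
```

```text
t 36.1 tcp [0.3498 0.3065 0.0747] w 0.0353 F [-7.3 -1.6 16.7] down [-0.  0. -1.] jaw -7.17 q7 -1.27
roll 0.004
(0.646, 0.025, 0.19) -> [ 4.038 -1.922  5.484]
(0.646, 0.025, 0.09) -> [ 4.038 -0.255  5.484]
```

Emit:
send_rows(linear=[[0,-0.15,0],[0,-0.4,0],[0,-0.7,0],[0,-1,0],[0,-1.3,0],[0.15,-1.5,0.2],[0.4,-1.6,0.55],[0.7,-1.6,0.95],[1,-1.6,1.35],[1.3,-1.6,1.75],[1.6,-1.6,2.15],[1.9,-1.6,2.6],[2.2,-1.6,3],[2.5,-1.6,3.4],[2.8,-1.6,3.8],[3.1,-1.6,4.2],[3.4,-1.6,4.6],[3.7,-1.6,5],[3.95,-1.6,5.35],[4.04,-1.6,5.48]], roll=[0,0,0,0,0,0,0,0,0,0,0,0,0,0,0,0,0,0,0,0], hand=[1,1,1,1,1,1,1,1,1,1,1,1,1,1,1,1,1,1,1,1])

```text
t: 38.6
tcp_pos: [0.6469, 0.0231, 0.1711]
eef_rot: [-1.146, 1.302, -1.302]
force: [-0.5, -0.2, -1.3]
width: 0.0345
```

Emit:
send_rows(linear=[[0,0,0],[0,0,0],[0,0.2,0],[0,0.5,0],[0,0.8,0],[0,1.1,0],[0,1.3,0],[0,1.35,0],[0,1.35,0],[0,1.35,0]], roll=[0,0,0,0,0,0,0,0,0,0], hand=[1,1,1,1,1,1,1,1,1,1])

```text
t: 39.85
tcp_pos: [0.6465, 0.0244, 0.0898]
eef_rot: [-1.146, 1.3, -1.302]
force: [-0.4, -0.5, -1.7]
width: 0.0349
```

```bash
python3 - <<'E'
from h import *
plan([(.646,.025,.0787)])
from workcell import manip
f=manip.grab_frame('side'); cv2.imwrite('pics/s6.png',cv2.resize(f['image'][50:220,160:380],None,fx=3,fy=3))
E
```

```text
t 39.85 tcp [0.6465 0.0244 0.0898] w 0.0349 F [-0.4 -0.5 -1.7] down [ 0.001  0.    -1.   ] jaw -7.2 q7 -0.48
(0.646, 0.025, 0.0787) -> [-0.008  0.185 -0.01 ]
```

View pics/s6.png

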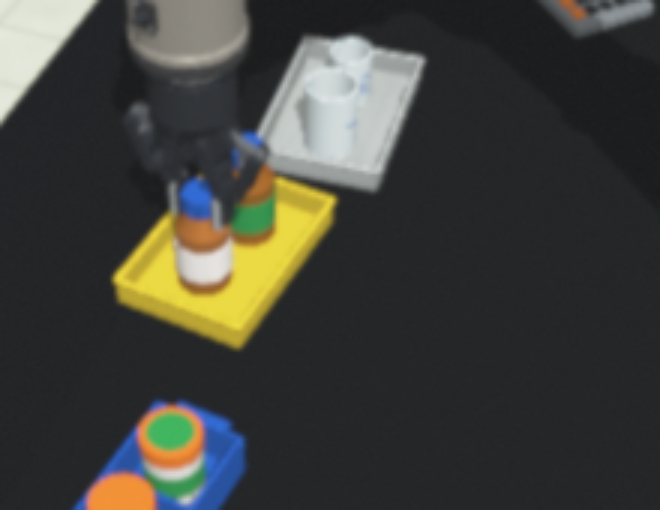

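The white-label bottle hangs upright over the yellow tray at (203,240), clear of the green one at (250,200).

Emit:
send_rows(linear=[[0,0.04,0],[0,0.08,0],[0,0.12,0],[0,0.15,0],[0,0.17,0],[0,0.17,0],[0,0.17,0]], roll=[0,0,0,0,0,0,0], hand=[1,1,1,1,1,1,1])

```text
t: 40.78
tcp_pos: [0.6463, 0.0245, 0.0792]
eef_rot: [-1.147, 1.301, -1.301]
force: [-1.6, 0.6, 1.8]
width: 0.0351
```

Emit:
send_rows(linear=[[0,0.01,0],[0,0.02,0],[0,0.02,0]], roll=[0,0,0], hand=[1,1,1])

```text
t: 41.15
tcp_pos: [0.6467, 0.0246, 0.0789]
eef_rot: [-1.146, 1.3, -1.302]
force: [-3.7, 0.1, 14.6]
width: 0.0348
```

The force is 15 N, so the bottle is standing on the tray floor. Next: release, rise and back off towards the robot for a clear view.

Emit:
send_rows(linear=[[0,0,0],[0,0,0],[0,0,0],[0,0,0],[0,0,0],[0,0,0],[0,-0.3,0],[0,-0.7,0],[0,-1.2,0],[0,-1.7,0],[0,-2.2,0],[0,-2.5,-0.4],[0,-2.5,-0.9],[0,-2.5,-1.4],[0,-2.5,-1.9],[0,-2.5,-2.4],[0,-2.5,-2.8],[0,-2.5,-2.8],[0,-2.5,-2.8]], roll=[0,0,0,0,0,0,0,0,0,0,0,0,0,0,0,0,0,0,0], hand=[1,0.3,0.1,-0.2,-0.5,-0.6,-0.6,-0.6,-1,-1,-1,-1,-1,-1,-1,-1,-1,-1,-1])

```text
t: 43.52
tcp_pos: [0.4802, 0.0454, 0.2287]
eef_rot: [-1.146, 1.3, -1.302]
force: [0.4, 0.7, -0.9]
width: 0.0851
```

```bash
python3 - <<'E'
from h import *
from workcell import manip
f=manip.grab_frame('top'); g=manip.grab_frame('side')
cv2.imwrite('pics/t7.png',np.hstack([cv2.resize(f['image'][110:260,120:420],(800,400))[:, :600][:, :600]]))
cv2.imwrite('pics/t7.png',np.vstack([cv2.resize(f['image'][125:235,120:420],(600,220)),cv2.resize(g['image'][40:360,140:400],(468,576))[:380,:].copy() if 0 else cv2.resize(g['image'][50:270,150:400],(600,380))]))
tr={'spill':(.641,-.017,-7.2),'wash':(.609,-.252,3.7),'crate':(.584,.285,-7.26)}
for n,F in (('top',f),('side',g)):
    W=world(F)
    for nm,(x,y,a) in tr.items():
        a=np.radians(a); d=W[...,:2]-[x,y]
        L=np.stack([d@[np.cos(a),np.sin(a)],d@[-np.sin(a),np.cos(a)]],-1)
        m=(abs(L[...,0])<.06)&(abs(L[...,1])<.09)&(W[...,2]>.052)&(W[...,2]<.125)
        for c,k,M in blobs(m,20):
            z=W[...,2][M]; zt=np.percentile(z,95); b=L[M][z>zt-.008]
            print(n,nm,k,zt.round(3),((b.min(0)+b.max(0))/2).round(3),np.ptp(b,axis=0).round(3))
o=manip.get_obs();print(o['t'],o['tcp_pos'],o['width'])
E
```

```text
top wash 117 0.083 [-0.003  0.041] [0.054 0.052]
top wash 57 0.067 [-0.002 -0.04 ] [0.043 0.045]
top crate 208 0.081 [-0.003  0.039] [0.05 0.05]
top crate 208 0.081 [-0.002 -0.037] [0.052 0.049]
side spill 375 0.114 [ 0.001 -0.043] [0.033 0.038]
side spill 403 0.114 [0.002 0.042] [0.035 0.033]
side wash 97 0.079 [-0.016  0.043] [0.021 0.054]
side crate 402 0.08 [ 0.001 -0.035] [0.052 0.053]
side crate 433 0.08 [0.001 0.04 ] [0.053 0.053]
43.625 [0.48011102 0.04541036 0.22809039] 0.08531961161325355
```

View pics/t7.png

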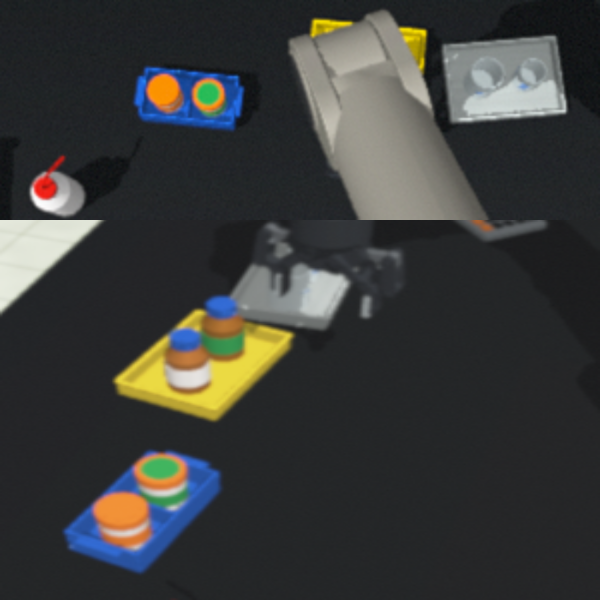

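The top view shows the jars in the crate at (164,92) and (208,95), and both beakers in the steel tray at (487,75) and (531,72). The side view shows both bottles upright in the yellow tray at (187,362) and (222,330). The measured centres and heights agree, so I'm handing in.

```bash
python3 -c "
from workcell import manip
print(manip.finish_job())"
```

```text
the job is handed in; nothing more can be done
None
```

The bench is cleared and the job is handed in, about 44 s into the 128 s allowed. The hand-in gives no verdict, so the results below are my own last checks.

- **Bottles:** both stand upright in the yellow tray, at about y −43 mm and +42 mm and x within 2 mm of centre in the tray's frame. I lowered each until the wrist force showed it resting on the floor (25 N and 15 N) before opening the fingers.
- **Beakers:** both stand in the steel tray, at about y +41 mm and −40 mm and x −3 mm.
- **Jars:** the loose jar is in the free bay, within about 3 mm of the bay's centre. The stored jar still measures about where it was before, within 4 mm.
- **Wash bottle:** I never went near it, and it looks upright and in place in the last top view. I didn't measure it again.
- **Gripper:** it is open, raised and touching nothing.

**Disagreements in the last checks:**
- **Heights:** the top view reads tops 3–5 mm high and the side view about 2–4 mm high; the top view did the same on the bench at the start. The objects' heights therefore rest on the contact forces and gripper heights at placing.
- **Blocked views:** in the last pictures the arm hid the bottles from the top camera and part of the steel tray from the side camera. The bottles were therefore measured in the side view only, and the beakers in the top view only. The side view's one beaker reading (x −16 mm) was cut off by the gripper, so I didn't use it.

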